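# Slide a panel blank out over the end of its rack

### The arm

A 7-joint arm with a two-finger parallel gripper is mounted at the origin on the work surface. World frame = base frame: x ahead of the robot, y to its left, z up, the work surface at z = 0. Lengths are in m, angles in rad, forces in N, time in s.
With the tool pointing down it reaches from about 0.35 to 0.9 m from the base axis. Payload 19.9 kg.
Tool frame: the origin (TCP) lies midway between the tips of the shut fingers; the grasp point (between the pads) lies 19 mm behind it (manip.grip_point_offset is the distance from the TCP to the grasp point, in m); z points along the fingers, y is the line along which they close (so a half turn about z gives the same grasp; the last joint's range is limited). The gripper opens to 85 mm and grips with 20 to 120 N. Pads are 22 mm wide; open, the fingers measure 114 mm over their backs; the gripper's body (76 mm by 85 mm) begins 54 mm behind the grasp point. The pads swing forward as they close: fully open they stand 13 mm farther back than shut.
Start: joints at [1.198, 0.417, -0.01, 1.614, 0.005, 1.111, -0.053], TCP at [0.203, -0.591, 0.197] pointing down, gripper open.
Joint ranges: [-2.81, 2.81], [-0.39, 2.02], [-1.27, 1.25], [0.06, 2.57], [-1.19, 4.33], [0.19, 2], [-2.82, 2.82]. Speed limits (rad/s): [1.89, 1.89, 2.39, 2.39, 3.01, 3.01, 3.01].

### API

Orientations are given as a unit quaternion [w, x, y, z].
In Python, from station import read_state, capture, hand_in, nets, manip gives the robot as it stands.
- The arm moves only by the tool send_rows, never from a script. Its argument "deltas" is a list that holds one entry, the list of rows, each a list of 7 numbers: the shift along the world's x, y, z in mm, then the turn, a rotation vector about the world's x, y, z in rad, then the closure in counts, from 0 (fully open) to 255 (shut). In form: [[[x, y, z, rx, ry, rz, gripper], ...]]. A call has exactly 8 rows; each row shifts and turns the commanded pose from where the row before left it; what a row does not reach is not made up. A row lasts 1/10 s, in which the tool goes at most 50 mm and 8.59 degrees, less where a joint would pass 70% of its speed; a pose out of reach is approached as far as the arm can. A call with a gripper value outside its range is refused whole. The fingers move at their own pace and stop on an object; "squeeze" is the grip in N (left out, the last holds). Time passes only in rows, so rows that do not move let the fingers close, or fill a call up. It gives the time, the measured TCP pose, the force, the opening and the grip force at its end, in the units of the state.
- read_state(): the state, without advancing time (a new reading comes with each control period).
- capture(name): name is "side" or "top" or "wrist"; returns a dict with "color" (400x640x3 uint8, red, green, blue), "K" (3x3 intrinsics, pixels), "extrinsics" (4x4, takes a point from camera to world coordinates). Camera axes: x right, y down, z forward; pixel columns grow to the right and rows downward; lengths in m; the calibration is good to about 2 mm. A picture is of the moment at which its call begins. There is no depth.
- hand_in(): hands the job in; it is judged then, once.
Trained networks look in the newest picture that a camera, given by its name, has taken for a name from the list of things; names that differ only in an ending like _2 or _b are one class to them, and where a whole thing is asked for, a point or a joint stands for the part that bears it (a point fixed in the world has none). Each returns a list of dicts, best first, with "confidence" (0 to 1); they miss things now and then, are a little off and sometimes report something else, mostly with a low value. They report only what shows in the picture. A call takes as long as a camera call. They do not tell look-alikes from the thing itself.
- nets.look_for(target, camera): "position" ([x, y, z] in m, in world coordinates, good to about 4 mm: the middle of the surface that is visible of it).
- nets.outline_of(target, camera): "pixels" (400x640 bool, what is visible of it).
- nets.pinpoint(target, camera): "position" ([x, y, z] in m, in world coordinates, good to about 4 mm: a listed point, or the origin of a listed thing).
The state is a dict: "clock": time; "joint_pos": joint angles; "dq": joint speeds; "joint_torque": joint torques, N m; "tcp_pos": TCP position; "orientation": TCP orientation; "force": force on the tool from outside, world axes, zero at the start; "ft_torque": the same for the moment, N m; "width": finger opening in m; "finger_force": force on a finger pad.
Only numpy, scipy, OpenCV 4.12 (cv2) and the standard library are available. Lean on these libraries where they do the work, as an engineer would, in place of code of your own. Each camera call takes 0.05 s, during which the arm holds its last target. There are 200 camera calls.

### The job

The orange acrylic panel blank lies flat in one of the two lanes of the grey bench rack, where no one can get hold of its edge. Push it along its lane with the fingertips towards the rack's open end until about a third of its length sticks out over the end, and leave it lying there flat and straight, ready to be picked up. Do not lift it, and leave the aluminium blank, the jar, the spool and the red bin where they are.

Things in the scene. Friction and masses are not known exactly. Their poses are not given: they have to be found in the camera images.
- rack: Grey steel rack fixed on the bench, 244 mm deep (x), 460 mm long (y). Origin: under its centre, at bench height; z up. Two lanes run along its y, centred at x = +60 and -60 mm: flat floors 110 mm above the bench, 116 mm wide. Front lip, rear lip, the rib between the lanes and the lip closing the -y (right) end are 4 mm thick and stand 12 mm above the floor. The +y (left) end is open.
- rack_end (a point): Point at the rack's open end, on the line of the middle rib, at the height of the lane floor; axes as the rack's. The lane floor ends here in y: whatever lies beyond it in the rack's +y overhangs.
- blank: Orange acrylic panel blank, a loose flat plate 100 mm wide (its x), 160 mm long (its y), 6 mm thick, about 0.13 kg. Origin: centre of its underside; z up. It starts flat in either lane, roughly parallel to it, short of the open end, its +y end towards the open end. It stays where it is left.
- blank_lead (a point): Middle of the blank's end face nearest the rack's open end (its +y end), half-way up the 6 mm thickness.
- blank_trail (a point): Middle of the blank's other end face (its -y end), half-way up; the lane floor behind it is clear for at least 80 mm.
- alu_blank: Pale bare-aluminium panel blank of the same size (100 x 160 x 6 mm), loose in the other lane; to be left alone. Origin: centre of its underside.
- jar: Small loose jar with a green cap, 52 mm in diameter and 56 mm tall, standing at the closed end of the rear lane. Origin: centre of its underside.
- spool: Loose blue spool, 56 mm in diameter and 45 mm tall, standing at the closed end of the front lane. Origin: centre of its underside.
- bin: Loose red open bin, 150 x 100 mm and 60 mm tall, holding a few terminals, on the bench beyond the rack's open end. Origin: centre of its underside.
Mind the look-alikes: they are no part of the job. What is meant by the blank is not blue or purple, and is the smaller of those in its own colour.

How it is judged:
At the end, for the whole second after the job is handed in: The orange blank lies still and flat on its lane floor (height within 3 mm, tilt under 0.04 rad), within 0.14 rad of the lane's direction, with 40 to 66 mm of its 160 mm length (about a third) out beyond the rack's open end (y of blank_lead in the frame of rack_end between 0.04 and 0.066 m and angle between the y axis of blank and the y axis of rack, either way round below 0.14 rad and angle between blank's own z axis and vertical below 0.04 rad and z of blank in the frame of rack_end between -0.003 and 0.003 m and linear speed of blank below 0.01 m/s); the robot touches nothing.
It fails at once if the orange blank is lifted or tips off its lane (more than 10 mm up or down, or tilted over 0.15 rad) (z of blank in the frame of rack_end above 0.01 m or z of blank in the frame of rack_end below -0.01 m or angle between blank's own z axis and vertical above 0.15 rad).
It fails at once if the aluminium blank is moved more than 10 mm (distance of alu_blank from where it was at the start of the episode above 0.01 m).
It fails at once if the jar is moved more than 15 mm (distance of jar from where it was at the start of the episode above 0.015 m).
It fails at once if the spool is moved more than 15 mm (distance of spool from where it was at the start of the episode above 0.015 m).
It fails at once if the red bin is moved more than 20 mm (distance of bin from where it was at the start of the episode above 0.02 m).
It also fails if it takes over 42 s, if anything falls off the work surface, if the arm or the gripper's body presses on something with over 40 N, if the wrist force passes 120 N, or if a joint passes its speed limit or range.

## Working session

There is one attempt and no reset: what is moved stays moved. The work goes in short steps, Python scripts to look and compute and a tool call to move; the robot and the scene stay as the last step left them, time stands still between calls to the robot, and variables do not carry over. Pictures are saved under pics/ and viewed, at most 12 in all, crops included, and the job is handed in when it is done.

Besides the shell and the picture viewer there is one more tool, called after "Request:" in YAML: its name, and indented under it one key for each argument. send_rows: Moves the arm, as the interface text tells. Its arguments: {"type":"object","properties":{"deltas":{"type":"array","items":{"type":"array","items":{"type":"array","items":{"type":"number"}}}},"squeeze":{"type":"number"}},"required":["deltas"]}

```bash
mkdir -p pics; python3 - <<'E'
from station import *
import cv2
s=read_state();print(s['clock'],s['tcp_pos'],s['orientation'],s['width'],s['force'])
for c in ['top','side']:
    im=capture(c);cv2.imwrite(f'pics/{c}0.png',im['color'][:,:,::-1])
    print(c,im['K'].round(1).tolist(),im['extrinsics'].round(3).tolist())
    for t in ['rack','rack_end','blank','blank_lead','blank_trail','alu_blank','jar','spool','bin']:
        print(t,[(d['position'].round(3).tolist() if hasattr(d['position'],'round') else d['position'],round(d['confidence'],2)) for d in nets.pinpoint(t,c)][:4])
E
```

```text
0.0 [ 0.20288985 -0.59075671  0.19687647] [-5.85696271e-04  9.86350692e-01  1.64657074e-01 -1.29652120e-04] 0.08559477705885771 [-0.00760502 -0.14021645  0.17905059]
top [[382.4, 0.0, 317.2], [0.0, 382.4, 208.0], [0.0, 0.0, 1.0]] [[-0.018, -0.995, 0.093, 0.455], [-1.0, 0.016, -0.021, 0.006], [0.019, -0.094, -0.995, 1.262], [0.0, 0.0, 0.0, 1.0]]
rack [([0.5932, -0.0322, -0.0017], 0.86)]
rack_end [([0.5723, 0.1983, 0.1092], 0.77)]
blank [([0.8075, 0.2806, -0.0001], 0.74), ([0.6455, 0.0651, 0.1091], 0.68), ([0.4229, -0.4076, -0.0001], 0.68)]
blank_lead [([0.3461, -0.3421, 0.0017], 0.97), ([0.6282, 0.1434, 0.1082], 0.88), ([0.8908, 0.2775, 0.0023], 0.71), ([0.2585, 0.1204, 0.0041], 0.57)]
blank_trail [([0.6541, -0.0142, 0.1112], 0.96), ([0.5036, -0.4841, 0.002], 0.96), ([0.3345, 0.3283, 0.0063], 0.88), ([0.7276, 0.2835, -0.0018], 0.65)]
alu_blank [([0.5309, -0.0093, 0.1099], 0.64), ([0.6287, 0.1432, 0.1083], 0.57)]
jar [([0.6815, -0.2095, 0.1097], 0.83)]
spool [([0.5594, -0.2293, 0.1071], 0.72)]
bin [([0.5826, 0.3483, -0.0014], 0.91)]
side [[495.8, 0.0, 314.3], [0.0, 495.8, 201.9], [0.0, 0.0, 1.0]] [[-0.981, -0.153, 0.116, 0.383], [-0.191, 0.723, -0.664, 0.96], [0.018, -0.673, -0.739, 1.156], [0.0, 0.0, 0.0, 1.0]]
rack [([0.5918, -0.0329, 0.0011], 0.9)]
rack_end [([0.5762, 0.1993, 0.1116], 0.64)]
blank [([0.4222, -0.4112, 0.0017], 0.89), ([0.2908, 0.2242, 0.0006], 0.71), ([0.8114, 0.2792, -0.0017], 0.66), ([0.644, 0.0682, 0.1112], 0.57)]
blank_lead [([0.3487, -0.3451, 0.0023], 0.94), ([0.2549, 0.123, 0.0016], 0.87), ([0.8893, 0.2803, 0.0021], 0.77), ([0.6349, 0.1444, 0.1129], 0.61)]
blank_trail [([0.3318, 0.3304, 0.0052], 0.94), ([0.6508, -0.0187, 0.1144], 0.7), ([0.4956, -0.4856, 0.0046], 0.68)]
alu_blank [([0.5253, -0.018, 0.1114], 0.96)]
jar []
spool [([0.554, -0.2255, 0.1112], 0.65)]
bin [([0.5857, 0.349, -0.0011], 0.88)]
```

View pics/top0.png

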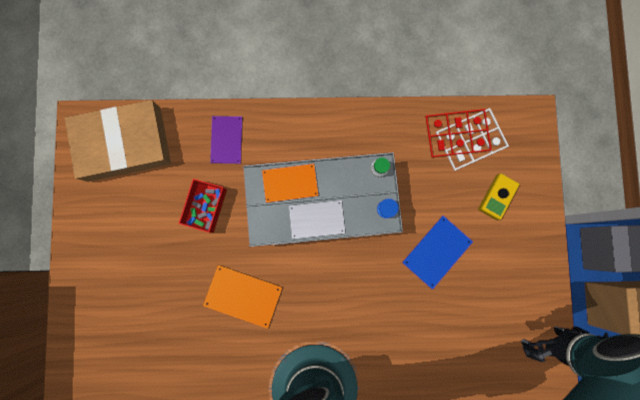

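View pics/side0.png

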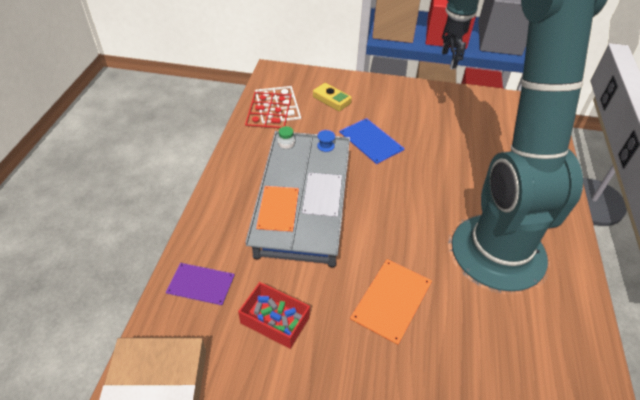

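```bash
python3 - <<'E'
import cv2
im=cv2.imread('pics/top0.png')
cv2.imwrite('pics/crop.png',cv2.resize(im[100:230,220:420],None,fx=4,fy=4,interpolation=cv2.INTER_CUBIC))
E
```

```text
(no output)
```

View pics/crop.png

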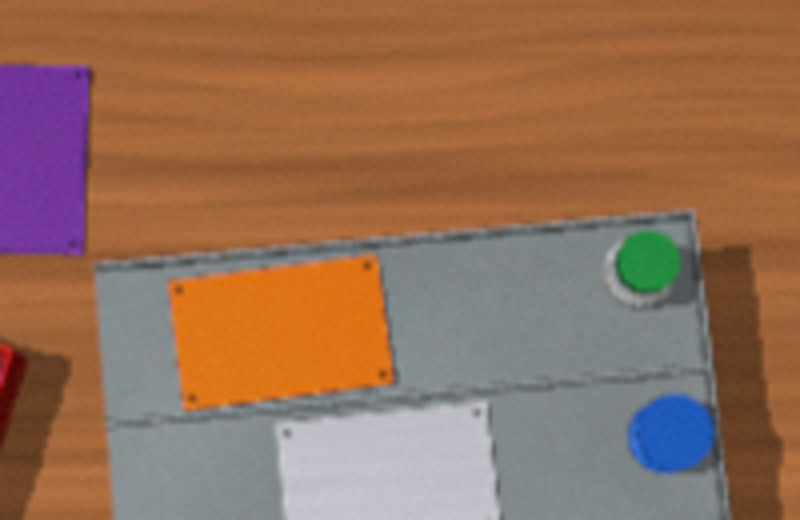

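The top picture shows two orange plates: a small one in the rack's rear lane at (290,183) and a larger one on the bench at (243,296). The purple plate is at (227,139) and the blue one at (437,252). I choose the orange plate at (290,183), since it is the smaller and lies in the rack. The crop confirms it, with the jar (380,165) well behind it and the aluminium blank in the front lane. The side picture agrees: orange plate at (278,208).

```bash
cat > h.py <<'E'
from station import *
import numpy as np, cv2
def ray(im,p,z):
    d=im['extrinsics'][:3,:3]@np.linalg.inv(im['K'])@np.array([p[0],p[1],1.]);o=im['extrinsics'][:3,3]
    return o+d*(z-o[2])/d[2]
def plate(cam,im=None):
    im=im or capture(cam)
    hsv=cv2.cvtColor(im['color'],cv2.COLOR_RGB2HSV)
    m=cv2.inRange(hsv,(5,150,120),(20,255,255))
    cs=cv2.findContours(m,cv2.RETR_EXTERNAL,cv2.CHAIN_APPROX_NONE)[0]
    out=[]
    for c in cs:
        if cv2.contourArea(c)<300: continue
        P=np.array([ray(im,p[0],.116)[:2] for p in c],np.float32)
        r=cv2.minAreaRect(P*1000); b=cv2.boxPoints(r)
        if abs(max(r[1])-160)>25 or abs(min(r[1])-100)>20: continue
        y=b[b[:,1].argsort()]
        lead=y[2:].mean(0);trail=y[:2].mean(0);v=lead-trail
        out.append((lead.round(1),trail.round(1),np.round(r[1],1),np.arctan2(-v[0],v[1]).round(3)))
    return out
E
python3 - <<'E'
from h import *
from scipy.spatial.transform import Rotation as R
im=capture('top')
f=lambda a,b,z:ray(im,(220+a/4,100+b/4),z).round(4)
print('rear',f(97,265,.122),f(693,213,.122));print('rib',f(107,420,.122),f(705,372,.122))
print(plate('top',im));print(plate('side'))
for c in ('top','side'):
  im=capture(c)
  for t in('jar','rack_end','rack','blank_trail'):print(c,t,[(np.round(d['position'],3),d['confidence']) for d in nets.pinpoint(t,c)])
s=read_state();print(R.from_quat(np.roll(s['orientation'],-1)).as_matrix().round(3))
E
```

```text
rear [0.6922 0.2007 0.122 ] [ 0.7261 -0.2518  0.122 ]
rib [0.5746 0.1932 0.122 ] [ 0.6039 -0.2565  0.122 ]
[]
[(array([633.3, 145.7], dtype=float32), array([651.3,  -9.7], dtype=float32), array([ 96.2, 156.4]), np.float32(0.115))]
top jar [(array([ 0.685, -0.208,  0.11 ]), 0.5)]
top rack_end [(array([0.573, 0.198, 0.107]), 0.61)]
top rack [(array([ 0.592, -0.034,  0.001]), 0.97)]
top blank_trail [(array([ 0.65 , -0.013,  0.116]), 0.94), (array([0.733, 0.285, 0.002]), 0.73), (array([ 0.501, -0.482,  0.003]), 0.71), (array([0.329, 0.332, 0.005]), 0.57)]
side jar [(array([ 0.683, -0.207,  0.112]), 0.77)]
side rack_end [(array([0.574, 0.2  , 0.11 ]), 0.76)]
side rack [(array([ 0.59 , -0.034,  0.002]), 0.81), (array([0.634, 0.145, 0.114]), 0.59)]
side blank_trail [(array([ 0.65 , -0.016,  0.116]), 0.98), (array([0.73 , 0.287, 0.003]), 0.86), (array([0.331, 0.33 , 0.007]), 0.83), (array([ 0.496, -0.484,  0.002]), 0.79)]
[[ 0.946  0.325 -0.   ]
 [ 0.325 -0.946  0.   ]
 [-0.    -0.    -1.   ]]
```

Request:
send_rows:
  deltas:
    - [[20,20,15,0,0,0.08,110],[28,33,15,0,0,0.08,110],[28,34,5,0,0,0.08,110],[28,34,0,0,0,0.08,110],[28,34,0,0,0,0.08,110],[28,34,0,0,0,0.08,110],[28,34,0,0,0,0.08,110],[28,34,0,0,0,0.08,110]]

```text
clock: 2.4
tcp_pos: [0.4199, -0.3326, 0.2327]
orientation: [0.0, 0.884, 0.468, 0.0]
force: [1.4, -0.4, -0.6]
width: 0.0487
finger_force: 0.0
```

Request:
send_rows:
  deltas:
    - [[28,34,0,0,0,0.08,110],[28,34,0,0,0,0.08,110],[28,34,0,0,0,0.08,110],[28,34,0,0,0,0.08,110],[28,34,0,0,0,0.08,110],[28,34,0,0,0,0.08,110],[28,34,0,0,0,0.03,110],[0,0,0,0,0,0,110]]

```text
clock: 3.2
tcp_pos: [0.6173, -0.09, 0.2322]
orientation: [-0.001, 0.736, 0.677, 0.001]
force: [-1.0, 0.6, -0.9]
width: 0.049
finger_force: 0.0
```

Request:
send_rows:
  deltas:
    - [[12,12,0,0,0,0.05,110],[12,12,0,0,0,0.05,110],[12,11,0,0,0,0.05,110],[0,0,-10,0,0,0.005,110],[0,0,-15,0,0,0,110],[0,0,-15,0,0,0,110],[0,0,-10,0,0,0,110],[0,0,0,0,0,0,110]]

```text
clock: 4.0
tcp_pos: [0.6499, -0.0616, 0.1805]
orientation: [-0.001, 0.684, 0.73, -0.001]
force: [-0.3, 0.1, -0.2]
width: 0.0485
finger_force: 0.0
```

```bash
python3 - <<'E'
from h import *
s=read_state();print(s['tcp_pos'],s['orientation'],s['force'],s['width'])
for c in('top','side','wrist'):
    im=capture(c);cv2.imwrite(f'pics/{c}1.png',im['color'][:,:,::-1]);print(plate(c,im))
a=cv2.imread('pics/side1.png')[100:260,200:400];b=cv2.imread('pics/wrist1.png')
cv2.imwrite('pics/mix1.png',np.vstack([cv2.resize(a,(500,400)),cv2.resize(b,(320,200))[:, :].copy() if 0 else cv2.copyMakeBorder(cv2.resize(b,(320,200)),0,0,0,180,cv2.BORDER_CONSTANT)]))
E
```

```text
[ 0.64994103 -0.0615955   0.18047531] [-0.00103925  0.68397536  0.72950375 -0.00095093] [-0.30991314  0.11377993 -0.24719002] 0.04847389401192688
[(array([632. , 143.5], dtype=float32), array([650.4, -14.9], dtype=float32), array([ 99. , 159.4]), np.float32(0.115))]
[(array([633. , 145.7], dtype=float32), array([651.1,  -9.5], dtype=float32), array([ 95.7, 156.2]), np.float32(0.116))]
[]
```

View pics/mix1.png

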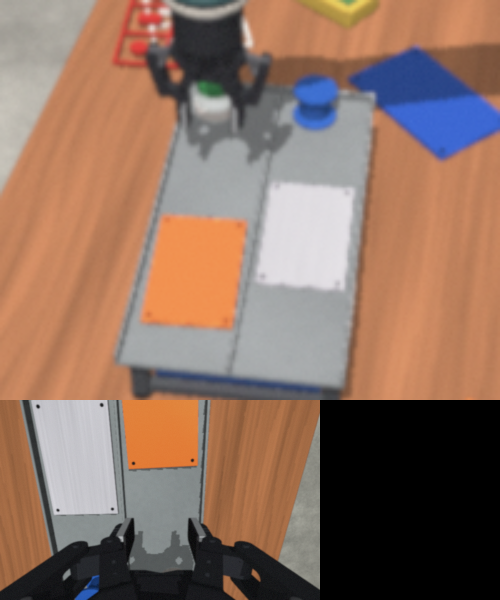

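The side view shows the blank at crop (195,270) with the gripper above clear lane floor behind it. In the wrist view the fingers at (130–200,540) are centred in the lane.

Request:
send_rows:
  deltas:
    - [[2,0,-15,0,0,0.005,110],[0,0,-20,0,0,0,110],[0,0,-15,0,0,0,110],[0,0,-8,0,0,0,110],[0,0,-3,0,0,0,110],[0,0,-1,0,0,0,110],[0,0,0,0,0,0,110],[0,0,0,0,0,0,110]]

```text
clock: 4.95
tcp_pos: [0.6533, -0.0611, 0.1211]
orientation: [0.0, 0.682, 0.731, 0.0]
force: [-0.4, -0.2, -1.0]
width: 0.0486
finger_force: 0.0
```

Request:
send_rows:
  deltas:
    - [[0,0,-2,0,0,0,110],[0,0,-2,0,0,0,110],[0,0,-2,0,0,0,110],[0,0,-2,0,0,0,110],[0,0,0,0,0,0,110],[0,0,0,0,0,0,110],[0,0,0,0,0,0,110],[0,0,0,0,0,0,110]]

```text
clock: 5.75
tcp_pos: [0.653, -0.0611, 0.1126]
orientation: [0.0, 0.682, 0.731, 0.0]
force: [-0.3, 0.4, -0.5]
width: 0.0485
finger_force: 0.0
```

Find the floor gently.

Request:
send_rows:
  deltas:
    - [[0,0,-1,0,0,0,110],[0,0,0,0,0,0,110],[0,0,-1,0,0,0,110],[0,0,0,0,0,0,110],[0,0,-1,0,0,0,110],[0,0,0,0,0,0,110],[0,0,0,0,0,0,110],[0,0,0,0,0,0,110]]

```text
clock: 6.55
tcp_pos: [0.653, -0.0611, 0.1095]
orientation: [0.0, 0.682, 0.731, -0.0]
force: [-1.0, 0.2, 0.1]
width: 0.0486
finger_force: 0.0
```

Request:
send_rows:
  deltas:
    - [[0,0,-1,0,0,0,110],[0,0,0,0,0,0,110],[0,0,0,0,0,0,110],[0,0,-1,0,0,0,110],[0,0,0,0,0,0,110],[0,0,0,0,0,0,110],[0,0,0,0,0,0,110],[0,0,0,0,0,0,110]]

```text
clock: 7.35
tcp_pos: [0.653, -0.0611, 0.1075]
orientation: [0.0, 0.682, 0.731, -0.0]
force: [0.7, 0.1, -0.6]
width: 0.0488
finger_force: 0.0
```

Request:
send_rows:
  deltas:
    - [[0,0,-1,0,0,0,110],[0,0,0,0,0,0,110],[0,0,0,0,0,0,110],[0,0,-0.5,0,0,0,110],[0,0,0,0,0,0,110],[0,0,0,0,0,0,110],[0,0,0,0,0,0,110],[0,0,0,0,0,0,110]]

```text
clock: 8.15
tcp_pos: [0.653, -0.0611, 0.106]
orientation: [0.0, 0.682, 0.731, -0.0]
force: [0.3, -0.5, -0.0]
width: 0.0486
finger_force: 0.0
```

Request:
send_rows:
  deltas:
    - [[0,0,-0.5,0,0,0,110],[0,0,0,0,0,0,110],[0,0,0,0,0,0,110],[0,0,-0.5,0,0,0,110],[0,0,0,0,0,0,110],[0,0,0,0,0,0,110],[0,0,0,0,0,0,110],[0,0,0,0,0,0,110]]

```text
clock: 8.95
tcp_pos: [0.653, -0.0611, 0.105]
orientation: [-0.0, 0.682, 0.731, -0.0]
force: [0.2, 0.4, -0.2]
width: 0.0487
finger_force: 0.0
```

```bash
python3 - <<'E'
from h import *
im=capture('wrist');cv2.imwrite('pics/w2.png',cv2.resize(im['color'][150:400,150:500,::-1],(700,500)))
E
```

```text
(no output)
```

View pics/w2.png

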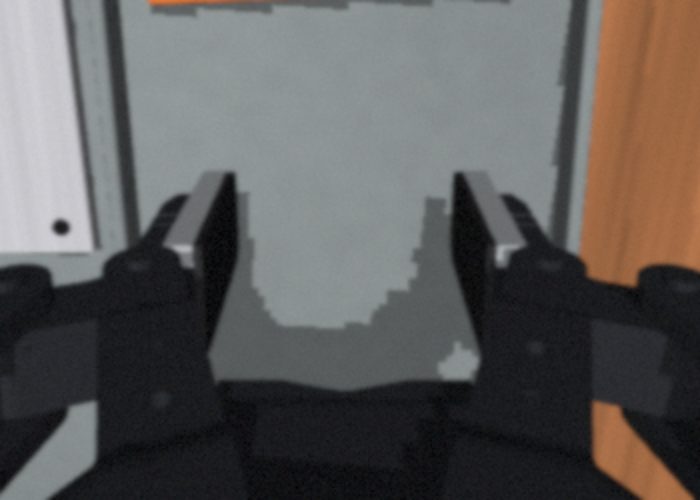

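The wrist view shows both fingertips just above the lane floor at (205,210) and (485,210), with lane floor between them. The blank's trailing edge is ahead at (330,5), and both lips are clear.

Request:
send_rows:
  deltas:
    - [[-0.6,8,0,0,0,0,110],[-0.6,8,0,0,0,0,110],[-0.4,6,0,0,0,0,110],[-0.4,6,0,0,0,0,110],[-0.4,6,0,0,0,0,110],[-0.4,6,0,0,0,0,110],[-0.4,6,0,0,0,0,110],[-0.4,6,0,0,0,0,110]]

```text
clock: 9.8
tcp_pos: [0.6494, -0.0086, 0.105]
orientation: [0.0, 0.682, 0.731, -0.0]
force: [0.4, -0.5, 0.9]
width: 0.0481
finger_force: 0.0
```

```bash
python3 - <<'E'
from h import *
s=read_state();print(s['tcp_pos'],s['force'])
for c in('top','side'):print(plate(c))
E
```

```text
[ 0.64937185 -0.0086082   0.10496726] [ 0.38039376 -0.47850395  0.8521967 ]
[]
[(array([633. , 145.7], dtype=float32), array([651.3, -11.2], dtype=float32), array([ 95.7, 157.9]), np.float32(0.116))]
```

```bash
python3 - <<'E'
from h import *
s=read_state();print(s['tcp_pos'],s['force'])
a=capture('wrist')['color'][100:350,150:500,::-1];b=capture('side')['color'][120:270,230:370,::-1]
cv2.imwrite('pics/m3.png',np.hstack([cv2.resize(a,(490,350),interpolation=3),cv2.resize(b,(310,350),interpolation=3)]))
E
```

```text
[ 0.64932631 -0.00790717  0.10500463] [-0.20496576  0.26050199 -0.50158242]
```

View pics/m3.png

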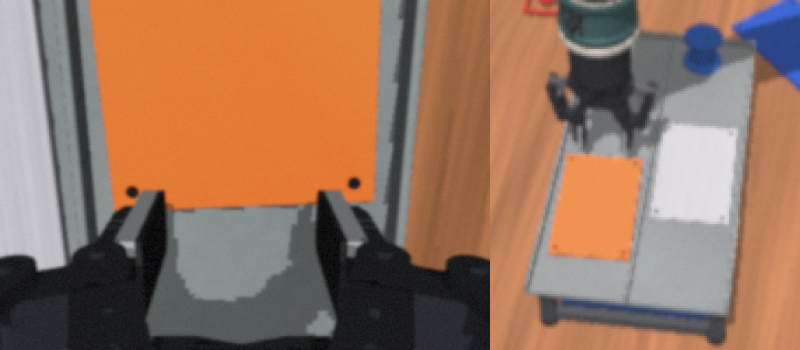

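```bash
python3 - <<'E'
from h import *
im=capture('wrist');s=read_state();print(s['tcp_pos'])
E=im['extrinsics'];K=im['K'];print(K[0,0],E.round(3).tolist())
hp=lambda p:np.array([150+p[0]/1.4,100+p[1]/1.4])
print('edge',ray(im,hp((170,209)),.116),ray(im,hp((315,205)),.116))
L,Rr=hp((164,192)),hp((318,192))
Z=K[0,0]*s['width']/(Rr-L)[0];
for p in(L,Rr):
    print('tip',E[:3,3]+E[:3,:3]@np.linalg.inv(K)@np.array([*p,1])*Z)
u=np.array([-.073,.997,0]);e=np.array([.997,.073,0])
for fwd in(5,8,11):
  for z in(.105,.109,.113,.118):
    P=s['tcp_pos']*[1,1,0]+[0,0,z]+u*fwd/1000-e*.0243
    q=K@(E[:3,:3].T@(P-E[:3,3]));q=q[:2]/q[2];print(fwd,z,((q-[150,100])*1.4).round(0))
E
```

```text
[ 0.64940317 -0.00940384  0.10491932]
333.26419045027563 [[0.998, 0.067, 0.018, 0.645], [0.07, -0.963, -0.259, 0.056], [-0.0, 0.259, -0.966, 0.282], [0.0, 0.0, 0.0, 1.0]]
edge [ 0.62287395 -0.01983475  0.116     ] [ 0.67832101 -0.01429492  0.116     ]
tip [ 0.62448632 -0.0013304   0.14386574]
tip [0.67314476 0.00206519 0.14385506]
5 0.105 [180. 166.]
5 0.109 [179. 170.]
5 0.113 [177. 173.]
5 0.118 [176. 178.]
8 0.105 [180. 159.]
8 0.109 [178. 163.]
8 0.113 [177. 166.]
8 0.118 [175. 170.]
11 0.105 [179. 152.]
11 0.109 [178. 155.]
11 0.113 [177. 158.]
11 0.118 [175. 163.]
```

Request:
send_rows:
  deltas:
    - [[0,0,15,0,0,0,110],[0,0,15,0,0,0,110],[0.8,-12,0,0,0,0,110],[0.9,-12,0,0,0,0,255],[0.9,-12,0,0,0,0,255],[0,-4,0,0,0,0,255],[0,0,0,0,0,0,255],[0,0,0,0,0,0,255]]
  squeeze: 20

```text
clock: 10.85
tcp_pos: [0.6519, -0.0488, 0.1347]
orientation: [-0.0, 0.682, 0.731, -0.0]
force: [0.1, 0.8, -0.3]
width: 0.0002
finger_force: 0.0
```

```bash
python3 - <<'E'
from h import *
s=read_state();print(s['tcp_pos'],s['force'],s['width'])
im=capture('wrist');E=im['extrinsics'];K=im['K'];a=im['color'][150:400,150:500,::-1].copy()
cv2.imwrite('pics/w4.png',cv2.resize(a,(700,500)))
for z in (0,.01,.02):
    q=K@(E[:3,:3].T@(s['tcp_pos']+[0,.011,z]-E[:3,3]));q=q[:2]/q[2];print(z,((q-[150,150])*2).round(0))
print(plate('top'))
E
```

```text
[ 0.65185076 -0.04875803  0.13473466] [ 0.08865522  0.79673346 -0.29655178] 0.00024044080818086896
0 [347. 116.]
0.01 [347. 127.]
0.02 [347. 140.]
[(array([632. , 143.5], dtype=float32), array([650.4, -15.1], dtype=float32), array([ 99. , 159.6]), np.float32(0.115))]
```

View pics/w4.png

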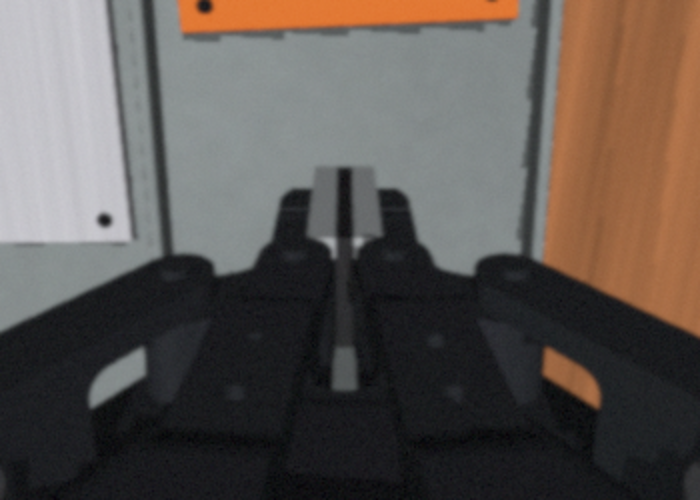

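Request:
send_rows:
  deltas:
    - [[0,0,-8,0,0,0,255],[0,0,-6,0,0,0,255],[0,0,-4,0,0,0,255],[0,0,-2,0,0,0,255],[0,0,-1,0,0,0,255],[0,0,0,0,0,0,255],[0,0,0,0,0,0,255],[0,0,0,0,0,0,255]]

```text
clock: 11.75
tcp_pos: [0.6521, -0.0491, 0.1142]
orientation: [0.0, 0.682, 0.731, 0.0]
force: [0.1, -0.1, 0.1]
width: -0.0003
finger_force: 0.0
```

Request:
send_rows:
  deltas:
    - [[0,0,-1,0,0,0,255],[0,0,0,0,0,0,255],[0,0,0,0,0,0,255],[0,0,0,0,0,0,255],[0,0,0,0,0,0,255],[0,0,0,0,0,0,255],[0,0,0,0,0,0,255],[0,0,0,0,0,0,255]]

```text
clock: 12.55
tcp_pos: [0.652, -0.0491, 0.113]
orientation: [-0.0, 0.682, 0.731, -0.0]
force: [-0.4, -0.6, 0.1]
width: 0.0001
finger_force: 0.0
```

Request:
send_rows:
  deltas:
    - [[0,0,-0.7,0,0,0,255],[-0.5,7,0,0,0,0,255],[-0.5,7,0,0,0,0,255],[-0.4,6,0,0,0,0,255],[-0.4,6,0,0,0,0,255],[-0.4,6,0,0,0,0,255],[0,0,0,0,0,0,255],[0,0,0,0,0,0,255]]

```text
clock: 13.35
tcp_pos: [0.6498, -0.0171, 0.1123]
orientation: [0.0, 0.682, 0.731, -0.0]
force: [0.2, -0.0, 0.1]
width: 0.0001
finger_force: 0.0
```

```bash
python3 - <<'E'
from h import *
s=read_state();print(s['tcp_pos'],s['force'],s['width'])
for c in('top','side'):print(plate(c))
im=capture('wrist')['color'][100:350,150:500,::-1]
cv2.imwrite('pics/w5.png',cv2.resize(im,(700,500)))
E
```

```text
[ 0.64979631 -0.01707336  0.11227026] [ 0.16858454 -0.04712497  0.09766906] 6.526922288076976e-05
[]
[(array([633. , 145.9], dtype=float32), array([651.1, -10.1], dtype=float32), array([ 95.7, 157. ]), np.float32(0.116))]
```

View pics/w5.png

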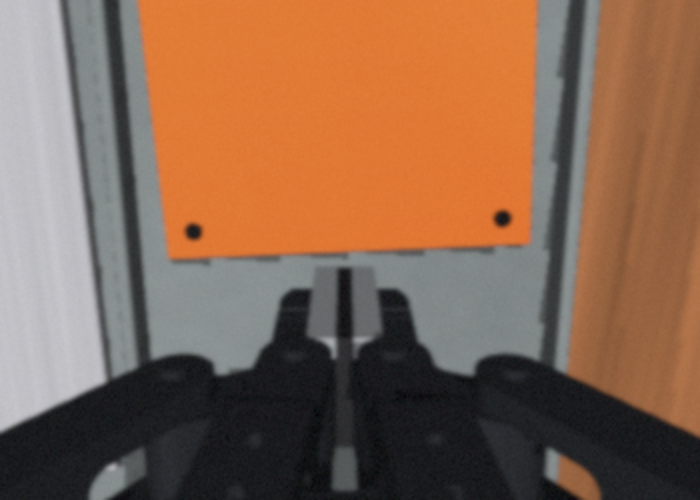

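The wrist view shows the shut tips at (343,267) just short of the blank's trailing edge (345,253). There is no contact yet, so I push on a little.

Request:
send_rows:
  deltas:
    - [[-0.3,4,0,0,0,0,255],[-0.3,4,0,0,0,0,255],[-0.3,4,0,0,0,0,255],[-0.3,4,0,0,0,0,255],[0,0,0,0,0,0,255],[0,0,0,0,0,0,255],[0,0,0,0,0,0,255],[0,0,0,0,0,0,255]]

```text
clock: 14.3
tcp_pos: [0.6486, -0.0013, 0.1123]
orientation: [0.0, 0.682, 0.731, -0.0]
force: [0.3, 0.2, -0.1]
width: -0.0001
finger_force: 0.0
```

```bash
cat > chk.py <<'E'
from h import *
s=read_state();print(s['clock'],s['tcp_pos'],s['force'],s['width'])
for c in('top','side'):print(plate(c))
im=capture('wrist');hsv=cv2.cvtColor(im['color'],cv2.COLOR_RGB2HSV);m=cv2.inRange(hsv,(5,150,120),(20,255,255))
for x in (250,270,290,345,370,390):
    r=np.flatnonzero(m[:,x]);
    if len(r):print(x,r[-1],ray(im,(x,r[-1]),.116)[:2].round(4))
r=[np.flatnonzero(m[:,x])[-1] for x in (321,325)];print('at finger',r)
E
python3 chk.py
```

```text
14.3 [ 0.64861282 -0.00134745  0.11225402] [ 0.30502149  0.17654695 -0.11803967] -0.00012373717694950814
[]
[(array([633. , 145.7], dtype=float32), array([651.1, -10. ], dtype=float32), array([ 95.7, 156.7]), np.float32(0.116))]
250 255 [ 0.6091 -0.0196]
270 254 [ 0.6204 -0.0182]
290 250 [ 0.6315 -0.015 ]
345 244 [ 0.6621 -0.0092]
370 250 [ 0.6764 -0.0119]
390 250 [ 0.6876 -0.0111]
at finger [np.int64(233), np.int64(233)]
```

Request:
send_rows:
  deltas:
    - [[0.5,-10,0,0,0,0,255],[0.8,-12,0,0,0,0,255],[0.8,-12,0,0,0,0,255],[0,-4,0,0,0,0,255],[0,0,-1,0,0,0,255],[0,0,-1,0,0,0,255],[0,0,0,0,0,0,255],[0,0,0,0,0,0,255]]

```text
clock: 15.25
tcp_pos: [0.6507, -0.0385, 0.1103]
orientation: [-0.0, 0.682, 0.732, 0.0]
force: [0.5, 0.7, 0.8]
width: 0.0001
finger_force: 0.0
```

```bash
python3 - <<'E'
from h import *
s=read_state();print(s['tcp_pos'],s['force'])
im=capture('side');E=im['extrinsics'];K=im['K']
q=K@(E[:3,:3].T@(s['tcp_pos']-E[:3,3]));q=q[:2]/q[2];print(q)
x0,y0=int(q[0])-40,int(q[1])-50
a=cv2.resize(im['color'][y0:y0+75,x0:x0+100,::-1],(800,600),interpolation=3)
cv2.circle(a,tuple(int(v) for v in (q-[x0,y0])*8),4,(0,0,255),-1)
cv2.imwrite('pics/s6.png',a);print(x0,y0)
for dz in(.01,.02,.03,.04):
    q=K@(E[:3,:3].T@(s['tcp_pos']+[0,0,dz]-E[:3,3]));print(dz,((q[:2]/q[2]-[x0,y0])*8).round())
E
```

```text
[ 0.65066336 -0.03850034  0.11025078] [0.51547472 0.67697814 0.7972877 ]
[283.72417758 182.09138923]
243 132
0.01 [325. 382.]
0.02 [324. 362.]
0.03 [323. 343.]
0.04 [323. 323.]
```

View pics/s6.png

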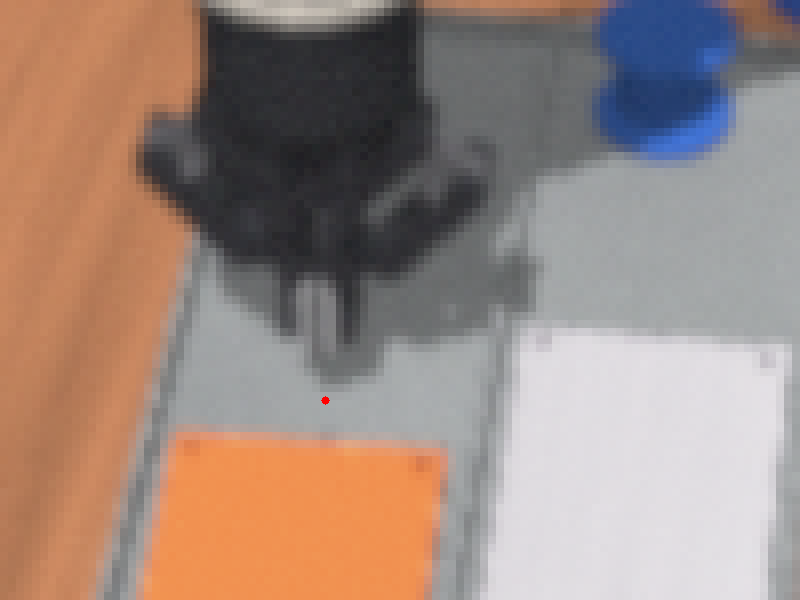

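The side view shows the shut tips ending at (322,355), clearly above the commanded TCP mark (325,400). Their shadow lies apart at (345,378), so the tips are still above the floor. I'll triangulate the tip.

```bash
python3 - <<'E'
from h import *
from scipy.optimize import least_squares
t=read_state()['tcp_pos'];S=capture('side');W=capture('wrist')
pr=lambda im,P:(lambda q:q[:2]/q[2])(im['K']@(im['extrinsics'][:3,:3].T@(P-im['extrinsics'][:3,3])))
obs=[(S,np.array([243+322/8,132+357/8])),(W,np.array([150+344/2,150+167/2]))]
f=lambda d:np.concatenate([pr(im,t+d/1000)-o for im,o in obs])
r=least_squares(f,[0,0,0]);print(r.x,r.fun)
for h in(0,5,10,15,20):print(h,[ (pr(im,t+[0,.005,h/1000])-o).round(1) for im,o in obs])
E
```

```text
[-0.53591886  7.51644873 29.75700229] [-0.23481548  0.05038595 -0.03685817  0.01277812]
0 [array([0.1, 6.6]), array([  0.6, -15.4])]
5 [array([0. , 5.4]), array([  0.6, -12.4])]
10 [array([-0. ,  4.2]), array([ 0.6, -9.2])]
15 [array([-0.1,  3. ]), array([ 0.7, -5.9])]
20 [array([-0.1,  1.8]), array([ 0.7, -2.4])]
```

Both views agree that the visible tips sit about 30 mm above the reported TCP. I'll lower by that, in probing steps.

Request:
send_rows:
  deltas:
    - [[0,0,-5,0,0,0,255],[0,0,-5,0,0,0,255],[0,0,-4,0,0,0,255],[0,0,-2,0,0,0,255],[0,0,-2,0,0,0,255],[0,0,0,0,0,0,255],[0,0,0,0,0,0,255],[0,0,0,0,0,0,255]]

```text
clock: 16.2
tcp_pos: [0.6508, -0.0391, 0.0925]
orientation: [0.0, 0.682, 0.731, 0.0]
force: [0.3, -0.2, 0.3]
width: -0.0
finger_force: 0.0
```

Request:
send_rows:
  deltas:
    - [[0,0,-1.5,0,0,0,255],[0,0,-1.5,0,0,0,255],[0,0,0,0,0,0,255],[0,0,0,0,0,0,255],[0,0,0,0,0,0,255],[0,0,0,0,0,0,255],[0,0,0,0,0,0,255],[0,0,0,0,0,0,255]]

```text
clock: 17.0
tcp_pos: [0.6507, -0.039, 0.0893]
orientation: [0.0, 0.682, 0.731, -0.0]
force: [-0.3, -0.1, 0.3]
width: -0.0003
finger_force: 0.0
```

```bash
python3 - <<'E'
from h import *
s=read_state();print(s['tcp_pos'],s['force'])
im=capture('side');a=cv2.resize(im['color'][132:207,243:343,::-1],(400,300),interpolation=3)
b=cv2.resize(capture('wrist')['color'][150:300,220:420,::-1],(400,300),interpolation=3)
cv2.imwrite('pics/s7.png',np.hstack([a,b]))
E
```

```text
[ 0.65070564 -0.03904925  0.08927924] [-0.30695715 -0.07828133  0.32188096]
```

View pics/s7.png

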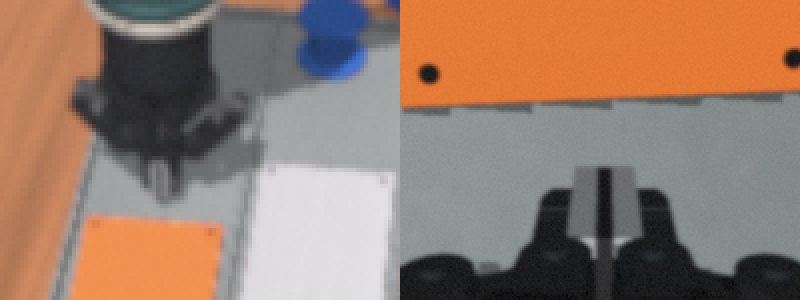

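The side view shows the tips at (162,197) with their shadow now nearly joined, so they are about to reach the floor. In the wrist view there is clear floor between the tips (605,165) and the blank edge (600,100).

Request:
send_rows:
  deltas:
    - [[0,0,-1,0,0,0,255],[0,0,0,0,0,0,255],[0,0,-1,0,0,0,255],[0,0,0,0,0,0,255],[0,0,-1,0,0,0,255],[0,0,0,0,0,0,255],[0,0,0,0,0,0,255],[0,0,0,0,0,0,255]]

```text
clock: 17.9
tcp_pos: [0.6507, -0.0391, 0.0863]
orientation: [0.0, 0.682, 0.731, -0.0]
force: [0.2, -0.3, 0.9]
width: -0.0001
finger_force: 0.0
```

Request:
send_rows:
  deltas:
    - [[0,0,-1,0,0,0,255],[0,0,0,0,0,0,255],[0,0,0,0,0,0,255],[0,0,0,0,0,0,255],[0,0,0,0,0,0,255],[0,0,0,0,0,0,255],[0,0,0,0,0,0,255],[0,0,0,0,0,0,255]]

```text
clock: 18.7
tcp_pos: [0.6507, -0.0391, 0.0853]
orientation: [0.0, 0.682, 0.731, -0.0]
force: [-0.1, 0.3, -0.2]
width: -0.0001
finger_force: 0.0
```

Request:
send_rows:
  deltas:
    - [[0,0,-0.8,0,0,0,255],[0,0,0,0,0,0,255],[0,0,0,0,0,0,255],[0,0,0,0,0,0,255],[0,0,0,0,0,0,255],[0,0,0,0,0,0,255],[0,0,0,0,0,0,255],[0,0,0,0,0,0,255]]

```text
clock: 19.5
tcp_pos: [0.6507, -0.0391, 0.0845]
orientation: [-0.0, 0.682, 0.731, -0.0]
force: [0.5, 0.4, -0.7]
width: -0.0001
finger_force: 0.0
```

Request:
send_rows:
  deltas:
    - [[0,0,-0.7,0,0,0,255],[0,0,0,0,0,0,255],[0,0,-0.5,0,0,0,255],[0,0,0,0,0,0,255],[-0.5,7,0,0,0,0,255],[-0.5,7,0,0,0,0,255],[-0.4,5,0,0,0,0,255],[-0.3,4,0,0,0,0,255]]

```text
clock: 20.3
tcp_pos: [0.6489, -0.0151, 0.0833]
orientation: [-0.0, 0.682, 0.732, 0.0]
force: [0.3, 0.0, 0.0]
width: -0.0002
finger_force: 0.0
```

```bash
python3 chk.py
```

```text
20.3 [ 0.64891516 -0.01511541  0.08330715] [0.2733284  0.03142177 0.03423099] -0.00020389799096366264
[]
[(array([633. , 145.8], dtype=float32), array([651.2, -10.8], dtype=float32), array([ 95.7, 157.7]), np.float32(0.116))]
250 253 [ 0.6153 -0.0185]
270 253 [ 0.6247 -0.0178]
290 250 [ 0.634  -0.0157]
345 244 [ 0.6594 -0.0108]
370 249 [ 0.6713 -0.0125]
390 248 [ 0.6806 -0.0113]
at finger [np.int64(233), np.int64(233)]
```

Request:
send_rows:
  deltas:
    - [[0.5,-7,0,0,0,0,255],[0.7,-10,0,0,0,0,255],[0,-3,0,0,0,0,255],[0,0,-1,0,0,0,255],[0,0,-1,0,0,0,255],[0,0,0,0,0,0,255],[0,0,0,0,0,0,255],[0,0,0,0,0,0,255]]

```text
clock: 21.25
tcp_pos: [0.6502, -0.0359, 0.0813]
orientation: [-0.0, 0.682, 0.732, -0.0]
force: [0.6, 0.1, -0.6]
width: 0.0002
finger_force: 0.0
```

Request:
send_rows:
  deltas:
    - [[0,0,-0.7,0,0,0,255],[0,0,0,0,0,0,255],[0,0,-0.7,0,0,0,255],[0,0,0,0,0,0,255],[0,0,-0.6,0,0,0,255],[0,0,0,0,0,0,255],[0,0,0,0,0,0,255],[0,0,0,0,0,0,255]]

```text
clock: 22.05
tcp_pos: [0.6502, -0.0361, 0.0793]
orientation: [-0.0, 0.682, 0.731, -0.0]
force: [-0.1, 0.4, 0.0]
width: 0.0003
finger_force: 0.0
```

Request:
send_rows:
  deltas:
    - [[0,0,-0.7,0,0,0,255],[0,0,-0.7,0,0,0,255],[0,0,0,0,0,0,255],[-0.5,7,0,0,0,0,255],[-0.5,7,0,0,0,0,255],[-0.4,5,0,0,0,0,255],[-0.4,5,0,0,0,0,255],[0,0,0,0,0,0,255]]

```text
clock: 22.85
tcp_pos: [0.6483, -0.0109, 0.0779]
orientation: [-0.0, 0.681, 0.732, 0.0]
force: [-0.6, -0.2, -0.3]
width: -0.0001
finger_force: 0.0
```

```bash
python3 chk.py
```

```text
22.85 [ 0.64831454 -0.0109432   0.07791402] [-0.63056683 -0.22294672 -0.25189766] -5.510649808204794e-05
[]
[(array([633.1, 162.3], dtype=float32), array([649.7,   6.4], dtype=float32), array([ 96. , 156.7]), np.float32(0.106))]
250 231 [ 0.6157 -0.0021]
270 229 [ 6.245e-01 -6.000e-04]
290 229 [0.6334 0.    ]
345 228 [0.6576 0.0022]
370 226 [0.6686 0.0039]
390 226 [0.6774 0.0045]
at finger [np.int64(228), np.int64(228)]
```

Contact is good: the blank moves and straightens. I keep pushing.

Request:
send_rows:
  deltas:
    - [[-0.3,4,0,0,0,0,255],[-0.4,6,0,0,0,0,255],[-0.4,6,0,0,0,0,255],[-0.4,6,0,0,0,0,255],[-0.4,6,0,0,0,0,255],[-0.4,6,0,0,0,0,255],[-0.4,5,0,0,0,0,255],[-0.1,2,0,0,0,0,255]]

```text
clock: 23.8
tcp_pos: [0.6455, 0.0297, 0.0779]
orientation: [-0.0, 0.682, 0.732, 0.0]
force: [-0.2, 0.5, -0.1]
width: 0.0
finger_force: 0.3
```

```bash
python3 chk.py
```

```text
23.8 [0.64552231 0.0297304  0.07789948] [-0.18702347  0.52726728 -0.14037409] 9.22952294322383e-06
[]
[(array([633.7, 204. ], dtype=float32), array([646.5,  46. ], dtype=float32), array([ 95.9, 158.5]), np.float32(0.081))]
250 232 [0.6129 0.0387]
270 231 [0.6217 0.0398]
290 231 [0.6306 0.0404]
345 230 [0.6549 0.0426]
370 230 [0.6659 0.0434]
390 230 [0.6748 0.044 ]
at finger [np.int64(231), np.int64(231)]
```

Request:
send_rows:
  deltas:
    - [[-0.3,4,0,0,0,0,255],[-0.4,6,0,0,0,0,255],[-0.4,6,0,0,0,0,255],[-0.4,6,0,0,0,0,255],[-0.4,6,0,0,0,0,255],[-0.4,6,0,0,0,0,255],[-0.4,5,0,0,0,0,255],[-0.1,2,0,0,0,0,255]]

```text
clock: 24.75
tcp_pos: [0.6427, 0.0708, 0.0779]
orientation: [-0.0, 0.682, 0.732, 0.0]
force: [0.2, 0.2, 0.2]
width: -0.0004
finger_force: 0.3
```

```bash
python3 chk.py; python3 - <<'E'
from h import *
for c in('top','side'):
  im=capture(c)
  for t in('blank_lead','rack_end','blank_trail'):print(c,t,[np.round(d['position'],3).tolist() for d in nets.pinpoint(t,c) if d['position'][2]>.09])
cv2.imwrite('pics/s8.png',cv2.resize(im['color'][120:300,220:380,::-1],(533,600),interpolation=3))
E
```

```text
24.75 [0.64268421 0.07076006 0.07786543] [0.17264583 0.17559692 0.18766153] -0.0004419053739049737
[]
[(array([634.1, 248.4], dtype=float32), array([642.9,  85.1], dtype=float32), array([101.8, 163.5]), np.float32(0.054))]
250 231 [0.6101 0.0802]
270 231 [0.6189 0.0808]
290 230 [0.6277 0.0819]
345 231 [0.6521 0.0831]
370 231 [0.6632 0.0839]
390 231 [0.672  0.0845]
at finger [np.int64(231), np.int64(231)]
top blank_lead [[0.631, 0.245, 0.11]]
top rack_end [[0.571, 0.197, 0.108]]
top blank_trail []
side blank_lead [[0.636, 0.243, 0.114]]
side rack_end [[0.577, 0.201, 0.112]]
side blank_trail [[0.644, 0.084, 0.116]]
```

View pics/s8.png

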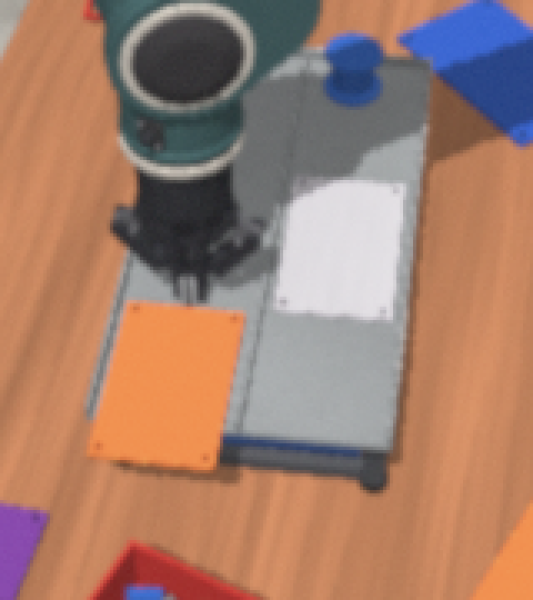

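The side view shows the blank overhanging the open end, with its lead edge at (155,465). It is straight, and the aluminium blank is untouched. About 12 mm remain. I push that, back off, rise and verify.

Request:
send_rows:
  deltas:
    - [[-0.2,3,0,0,0,0,255],[-0.3,4,0,0,0,0,255],[-0.2,3,0,0,0,0,255],[-0.1,2,0,0,0,0,255],[0,0,0,0,0,0,255],[0.2,-3,0,0,0,0,255],[0.5,-7,0,0,0,0,255],[0.7,-10,0,0,0,0,255]]

```text
clock: 26.1
tcp_pos: [0.6434, 0.0613, 0.0779]
orientation: [0.0, 0.682, 0.732, -0.0]
force: [0.7, -0.1, -0.4]
width: -0.0004
finger_force: 0.0
```

Request:
send_rows:
  deltas:
    - [[0,0,10,0,0,0,255],[0,0,20,0,0,0,255],[0,0,25,0,0,0,255],[0,0,30,0,0,0,255],[0,0,30,0,0,0,255],[0,0,20,0,0,0,255],[0,0,0,0,0,0,255],[0,0,0,0,0,0,255]]

```text
clock: 26.9
tcp_pos: [0.6435, 0.0617, 0.2135]
orientation: [0.0, 0.682, 0.731, 0.0]
force: [0.2, -0.6, -0.2]
width: 0.0
finger_force: 0.0
```

```bash
python3 chk.py; python3 - <<'E'
from h import *
for c in('top','side'):
 for k in range(3):
  im=capture(c)
  for t in('blank_lead','rack_end','blank_trail','alu_blank','jar','spool'):print(c,t,[np.round(d['position'],3).tolist() for d in nets.pinpoint(t,c) if d['position'][2]>.09])
E
```

```text
26.9 [0.64345529 0.06171336 0.21352509] [ 0.20151488 -0.5546974  -0.23495476] 4.2165706973368465e-05
[]
[(array([632.6, 260.4], dtype=float32), array([644.1,  99.1], dtype=float32), array([102.8, 161.7]), np.float32(0.071))]
270 147 [0.5983 0.092 ]
290 148 [0.6146 0.0923]
345 148 [0.6594 0.0955]
370 148 [0.6798 0.0969]
390 51 [0.6871 0.1711]
at finger [np.int64(148), np.int64(148)]
top blank_lead [[0.63, 0.256, 0.11]]
top rack_end [[0.574, 0.196, 0.106]]
top blank_trail []
top alu_blank []
top jar [[0.68, -0.209, 0.107]]
top spool [[0.557, -0.228, 0.107]]
top blank_lead [[0.628, 0.254, 0.111]]
top rack_end [[0.572, 0.196, 0.107]]
top blank_trail []
top alu_blank []
top jar [[0.68, -0.211, 0.11]]
top spool [[0.555, -0.226, 0.105]]
top blank_lead [[0.628, 0.255, 0.108], [0.684, -0.207, 0.109]]
top rack_end [[0.572, 0.198, 0.109]]
top blank_trail []
top alu_blank []
top jar [[0.681, -0.206, 0.11]]
top spool [[0.558, -0.226, 0.109]]
side blank_lead [[0.634, 0.256, 0.116]]
side rack_end [[0.575, 0.201, 0.114]]
side blank_trail [[0.644, 0.094, 0.117], [0.684, -0.209, 0.111]]
side alu_blank [[0.527, -0.018, 0.11]]
side jar [[0.682, -0.21, 0.109]]
side spool [[0.558, -0.224, 0.11]]
side blank_lead [[0.635, 0.257, 0.114]]
side rack_end [[0.574, 0.199, 0.111]]
side blank_trail [[0.642, 0.095, 0.114]]
side alu_blank [[0.527, -0.015, 0.11]]
side jar [[0.681, -0.209, 0.113]]
side spool [[0.557, -0.224, 0.112], [0.574, 0.201, 0.111]]
side blank_lead [[0.632, 0.257, 0.113]]
side rack_end [[0.572, 0.199, 0.112]]
side blank_trail [[0.646, 0.092, 0.114], [0.684, -0.209, 0.109]]
side alu_blank [[0.526, -0.015, 0.11]]
side jar [[0.684, -0.211, 0.11]]
side spool [[0.557, -0.226, 0.11]]
```

The overhang is about 53 mm, the blank is aligned to within about 0.01 rad, and the robot is clear of everything.

```bash
python3 -c "
from station import *
print(hand_in())"
```

```text
the job is handed in; nothing more can be done
None
```

I pushed the orange blank along the rear lane until about 53 mm sticks out over the rack's open end, lying straight, and handed the job in; no verdict came back. The jar, spool and aluminium blank measured where they started; I did not re-measure the bin, but the arm never went near it.

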